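# Set the shot counter and stand the light standard

## Task

Get the corner ready for the next documentation photograph: first turn the shot counter by the spoked wheel on its side until the number 7 stands squarely in its window, and leave the drum still. Then take the taller of the two grey light standards and set it down gently, upright, on the middle of the round pad in front of the counter, and leave it standing still by itself. Leave everything else where it stands.

Things in the scene. Friction and masses are not known exactly. Their poses are not given: they have to be found in the camera images.
- counter: the shot counter, fixed to the desk: dark steel foot plate 112 x 122 x 10 mm, on it a grey hooded drum housing between two round aluminium cheeks (130 mm high, from y = -12 to +56 mm in its frame) and, on its -y side, an open aluminium spoked wheel. Origin at the middle of the underside of the foot plate; x points to its back, y to its left as seen from its front, z up. The shaft of drum and wheel lies along its y axis, 80 mm up. The window looks forward and up at 45 degrees
- drum (a joint): angle of drum and wheel (rad), one rigid part; it turns endlessly either way and stays where it is left (light friction, about 0.06 N m, no spring, no notches). Positive: the top of the wheel moves to the counter's +x, away from its front. The ten white facets carry the black numerals 0 to 9, 36 degrees apart; 7 is in the window at 0 (and at any whole turn), 8 at +0.628, 6 at -0.628
- wheel_centre (a point): centre of the aluminium spoked wheel, on the shaft at y = -45 mm and 80 mm up in the counter's frame. Four straight flat spokes, 90 degrees apart, reach 60 mm from it; each is 10 mm thick and 24 mm wide along the shaft; the hub's radius is 16 mm. The wheel is free at top, front and back; the cheek beside it starts 21 mm inboard of the spokes' edge. At joint value 0 one spoke points straight up. A fingertip put between the spokes at the top can push one along x
- numeral_7 (a point): centre of the numeral 7 on the drum's surface, 41 mm from the shaft; numerals are 17 x 19 mm
- window (a point): centre of the window in the hood (36 x 26 mm opening), at the drum's surface; the 7 is centred when point numeral_7 coincides with it
- pad_top (a point): centre of the top of the round aluminium pad, fixed on the desk in front of the counter: 56 mm across on top, 62 mm at its foot, 10 mm high
- tall_head (a point): centre of the head of the taller light standard, 130 mm above the underside of its foot. The standard is 155 mm high: steel foot 34 mm across, thin steel stem 12 mm, grey upright cylindrical head 44 mm across and 50 mm high (rounded ends, straight side 30 mm high). About 0.18 kg, loose, top-heavy; z points up its stem
- tall_foot (a point): centre of the underside of the taller standard's foot
- short_head (a point): centre of the head of the shorter light standard, like the other but 115 mm high (the point is 90 mm above its foot); to be left alone
- bottle_amber_c_mid (a point): brown screw-cap bottle 47 mm across, 94 mm high; the point is its centre, half-way up; a bystander
- bottle_amber_a_mid (a point): brown dropper bottle 38 mm across, 108 mm high, to the right of the wheel; the point is its centre, half-way up; a bystander
- pigment_white_mid (a point): white jar with a pale lid, 55 mm across, 44 mm high, to the right of the wheel; the point is its centre, half-way up; a bystander
- tape_measure_mid (a point): yellow tape measure 59 x 73 x 26 mm, behind the counter; the point is its centre, half-way up; a bystander
- wool_tub_mid (a point): white tub 63 mm across, 54 mm high, at the left; the point is its centre, half-way up; a bystander
- hygrometer_mid (a point): white climate logger standing on its foot, 30 x 62 x 62 mm, at the far left; the point is its centre, half-way up; a bystander
- tall: the taller standard as a whole; origin at the centre of the underside of its foot
Not all that is in view belongs to the job. Leave any blue or red look-alike of the tall alone.

How it is judged:
On the way:
1. the 7 stands in the counter's window, the drum is still and nothing touches it (distance between numeral_7 and window below 0.006 m and velocity of joint drum between -0.1 and 0.1 rad/s and contact force between drum and the fingers below 0.05 N), for 0.3 s.
At the end, for the whole second after the job is handed in: The 7 is centred in the window within 6 mm (about 8 degrees of drum turn) and the drum is still; the taller standard stands upright (within 0.06 rad) and still with its whole foot on the pad (within 11 mm of its middle) (distance between numeral_7 and window below 0.006 m and velocity of joint drum between -0.1 and 0.1 rad/s and horizontal distance between tall_foot and pad_top below 0.011 m and z of tall_foot in the frame of pad_top between -0.004 and 0.004 m and angle between tall_foot's own z axis and vertical below 0.06 rad and linear speed of tall below 0.02 m/s and angular speed of tall below 0.15 rad/s); the robot touches nothing.
It fails at once if the taller standard falls or is tipped by more than 0.4 rad (angle between tall_foot's own z axis and vertical above 0.4 rad).
It fails at once if the taller standard is dropped or banged down on the pad (faster than 0.35 m/s within 20 mm of it) (horizontal distance between tall_foot and pad_top below 0.03 m and z of tall_foot in the frame of pad_top below 0.02 m and linear speed of tall above 0.35 m/s).
It fails at once if the shorter standard or a bystander is shifted by more than 25 mm or knocked over (distance of any of short_head, bottle_amber_c_mid, bottle_amber_a_mid, pigment_white_mid, tape_measure_mid, wool_tub_mid, hygrometer_mid from where it was at the start of the episode above 0.025 m).
It also fails if it takes over 72 s, if anything falls off the work surface, if the arm or the gripper's body presses on something with over 40 N, if the wrist force passes 120 N, or if a joint passes its speed limit or range.

## Robot

A 6-joint arm with a two-finger parallel gripper is mounted at the origin on a cart in front of the work surface, level with it; the furniture and walls round the work are solid. World frame = base frame: x ahead of the robot, y to its left, z up, the work surface at z = 0. Lengths are in m, angles in rad, forces in N, time in s.
With the tool pointing down it reaches from about 0.375 to 0.75 m from the base axis. Payload 9 kg.
Tool frame: the origin (TCP) lies between the finger pads; the fingertips stand 17 mm ahead of it and the grasp point (between the pads) lies 2 mm behind it; z points along the fingers, y is the line along which they close (so a half turn about z gives the same grasp; the last joint's range is limited). The gripper opens to 85 mm and grips with 20 to 120 N. Pads are 22 mm wide; open, the fingers measure 114 mm over their backs; the gripper's body (76 mm by 85 mm) begins 54 mm behind the grasp point. The pads swing forward as they close: fully open they stand 13 mm farther back than shut.
Start: joints at [0.932, 0.104, 0.097, 1.564, 0, 1.353], TCP at [0.245, 0.548, 0.248] pointing down, gripper open.
Joint ranges: [-2.99, 2.99], [-0.84, 1.86], [-1.1, 1.16], [-1.84, 2.11], [-1.51, 1.56], [-3.14, 3.14]. Speed limits (rad/s): [2.22, 2.22, 2.57, 3.14, 3.14, 3.14].

## Interface

Orientations are given as a 3x3 rotation matrix whose columns are the frame's x, y, z axes.
In Python, from station import ctrl gives the robot as it stands.
- The arm moves only by the shell command python3 -m crank 'ROWS' [FORCE]. ROWS is JSON, one flat list of numbers, 7 for each row, row after row: the shift along the tool's x, y, z in mm, then the turn, a rotation vector about the tool's x, y, z in rad, then the finger opening in mm, from 0 to 85.4. In form: [x, y, z, wx, wy, wz, grip, x, y, z, wx, wy, wz, grip, ...]. A call has 1 to 8 rows; each row is the pose to reach, as a shift and turn from the pose commanded when the call began, along the tool's axes at that moment; what a row does not reach only later rows make up. A row lasts 1/8 s, in which the tool goes at most 62.5 mm and 10.7 degrees, less where a joint would pass 70% of its speed; a pose out of reach is approached as far as the arm can. A call with a gripper value outside its range is refused whole. The fingers move at their own pace and stop on an object; FORCE is the grip in N (left out, the last holds). Time passes only in rows, so rows that repeat a pose let the fingers close. It gives the time, the measured TCP pose, the force, the opening and the grip force at its end, in the units of the state.
- ctrl.state(): the state, without advancing time (a new reading comes with each control period).
- ctrl.read_camera(name): name is "scene" or "top" or "wrist"; returns a dict with "frame" (400x640x3 uint8, red, green, blue), "K" (3x3 intrinsics, pixels), "R" (3x3) and "t" (3): a world point X has camera coordinates R X + t; the wrist camera has in their place "hand_eye" (4x4, takes a point from camera to tool coordinates, whose origin is the TCP and whose axes are the flange's). Camera axes: x right, y down, z forward; pixel columns grow to the right and rows downward; lengths in m; the calibration is good to about 2 mm. A picture is of the moment at which its call begins: read the wrist's pose just before it. There is no depth.
- ctrl.job_done(): hands the job in; it is judged then, once.
The state is a dict: "time": time; "joint_positions": joint angles; "dq": joint speeds; "joint_torque": joint torques, N m; "position": TCP position; "tcp_rot": TCP orientation; "contact_force": force on the tool from outside, world axes, zero at the start; "wrist_torque": the same for the moment, N m; "finger_gap": finger opening in m; "grasp_force": force on a finger pad.
Only numpy, scipy, OpenCV 4.12 (cv2) and the standard library are available. Lean on these libraries where they do the work, as an engineer would, in place of code of your own. Each camera call takes 0.05 s, during which the arm holds its last target. There are 200 camera calls.

## Working session

There is one attempt and no reset: what is moved stays moved. The work goes in short steps, Python scripts to look and compute and a shell command to move; the robot and the scene stay as the last step left them, time stands still between calls to the robot, and variables do not carry over. Pictures are saved under pics/ and viewed, at most 10 in all, crops included, and the job is handed in when it is done.

```bash
mkdir -p pics; cat > h.py <<'E'
import numpy as np, cv2
from station import ctrl
def cam(n):
    s=ctrl.state(); c=ctrl.read_camera(n)
    K=np.array(c["K"])
    if n=="wrist":
        H=np.array(c["hand_eye"]); T=np.eye(4); T[:3,:3]=s["tcp_rot"]; T[:3,3]=s["position"]
        W=T@H; R=W[:3,:3].T; t=-R@W[:3,3]
    else: R=np.array(c["R"]); t=np.array(c["t"])
    return dict(im=np.array(c["frame"])[:,:,::-1].copy(),K=K,R=R,t=t)
def ray(c,u,v):
    d=c["R"].T@np.linalg.solve(c["K"],[u,v,1.]); o=-c["R"].T@c["t"]; return o,d/np.linalg.norm(d)
def onz(c,u,v,z):
    o,d=ray(c,u,v); return o+d*(z-o[2])/d[2]
def proj(c,X):
    p=c["K"]@(c["R"]@np.array(X)+c["t"]); return p[:2]/p[2]
def tri(c1,p1,c2,p2):
    o1,d1=ray(c1,*p1);o2,d2=ray(c2,*p2)
    A=np.c_[d1,-d2]; s=np.linalg.lstsq(A,o2-o1,rcond=None)[0]
    a=o1+s[0]*d1;b=o2+s[1]*d2; return (a+b)/2,np.linalg.norm(a-b)
E
python3 - <<'E'
from h import *
np.set_printoptions(precision=4,suppress=True)
s=ctrl.state();print(s["position"],s["tcp_rot"],s["time"])
for n in["scene","top","wrist"]:
    c=cam(n); print(n,-c["R"].T@c["t"],c["R"][2],c["K"][0,0]); cv2.imwrite(f"pics/{n}0.png",c["im"])
E
```

```text
[0.2449 0.5474 0.2475] [[-0.9128  0.4085 -0.0008]
 [ 0.4085  0.9128 -0.0011]
 [ 0.0003 -0.0013 -1.    ]] 0.0
scene [ 0.131  -0.5983  1.1047] [ 0.3216  0.5832 -0.7459] 477.6872935908752
top [0.4542 0.1579 1.1875] [ 0.106   0.0056 -0.9944] 397.16291445089036
wrist [0.1776 0.5779 0.3747] [ 0.2617 -0.1187 -0.9578] 296.68206300026077
```

View pics/scene0.png

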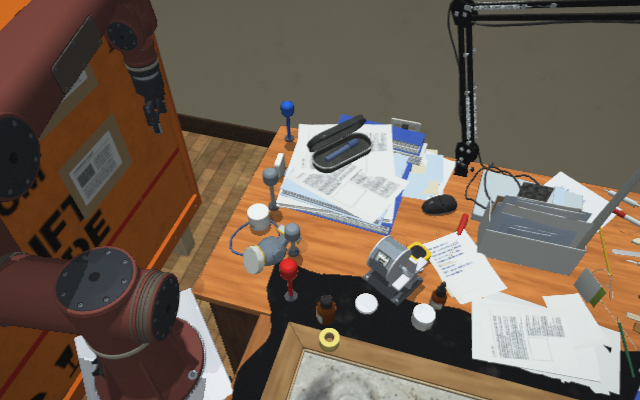

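View pics/top0.png

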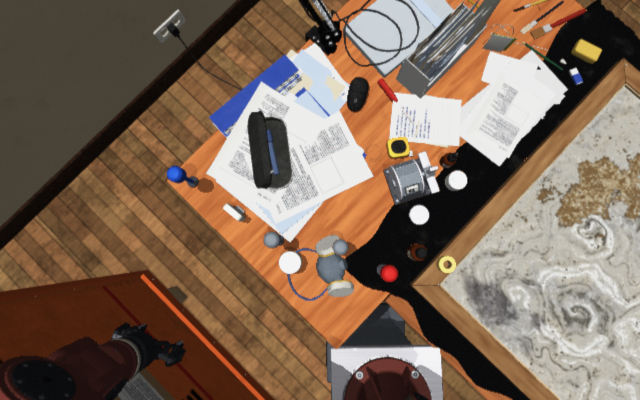

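```bash
python3 - <<'E'
from h import *
np.set_printoptions(precision=4,suppress=True)
S=cam("scene");T=cam("top")
for a,b,n in[((271,175),(272,240),'g1'),((292,231),(340,246),'g2'),((288,267),(389,272),'red'),((366,303),(419,215),'pad'),((423,317),(456,180),'jar'),((326,303),(417,251),'botC'),((258,212),(290,262),'tub')]:
    print(n,*tri(S,a,T,b))
a=cv2.resize(S["im"][155:315,240:450],None,fx=2.85,fy=2.85,interpolation=2)
b=cv2.resize(T["im"][140:300,260:470],None,fx=3.8,fy=3.8,interpolation=2)[:600]
cv2.imwrite("pics/a.png",a);cv2.imwrite("pics/b.png",b[:, :800])
E
```

```text
g1 [0.4654 0.3055 0.1377] 0.004393123888205033
g2 [0.4438 0.1267 0.0944] 0.001211285009878367
red [0.3739 0.002  0.1374] 0.0029959972647102665
pad [ 0.5316 -0.1126  0.0083] 0.0011263742286715445
jar [ 0.6305 -0.2215  0.0244] 0.0024288182697366884
botC [ 0.4264 -0.09    0.063 ] 0.0002178669368603321
tub [0.4015 0.2676 0.0508] 0.0004774930936655125
```

View pics/a.png

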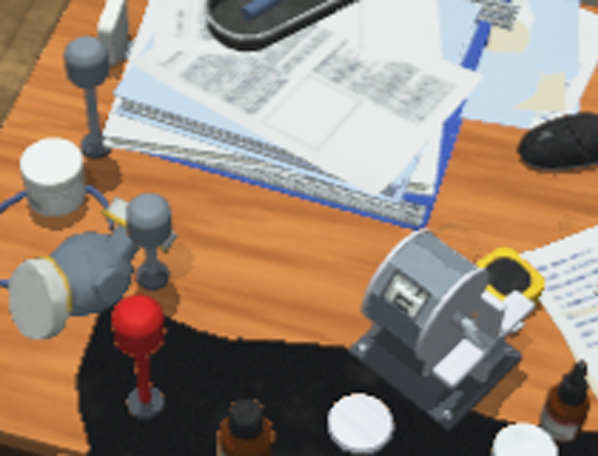

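View pics/b.png

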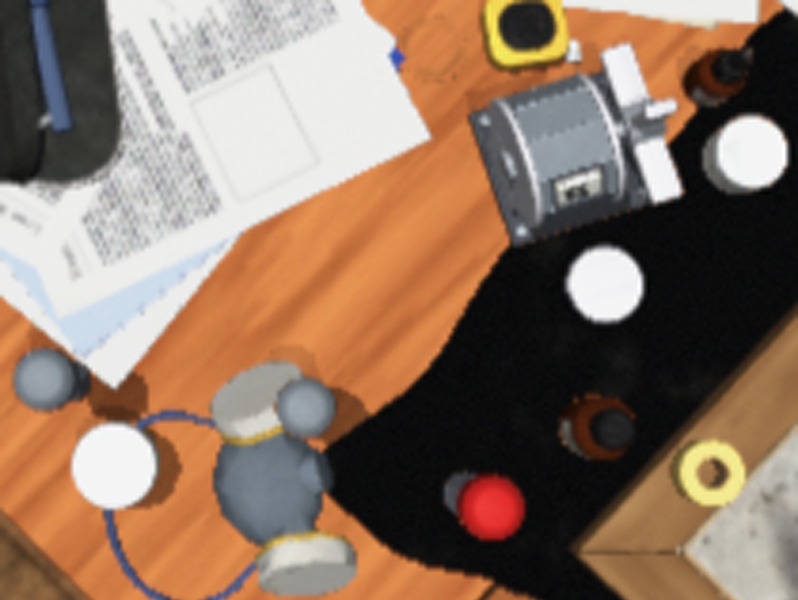

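The tall grey standard is the one at scene (271,175) / top (272,240): its head is at z≈0.138. The other grey one, scene (292,231) / top (340,246), is at 0.094, so it is the short one. The red one at (288,267) and the blue one at (288,107) are decoys. The enlarged crop confirms this. The pad is the white disc at scene (366,303). Next I'll measure the counter's yaw and move in to look at the window.

```bash
python3 - <<'E'
from h import *
np.set_printoptions(precision=4,suppress=True)
T=cam("top")
f=lambda p:(260+p[0]/3.8,140+p[1]/3.8)
# foot plate left-front, left-back corners at z=.01
A=onz(T,*f((515,246)),.01);B=onz(T,*f((471,113)),.01)
print(A,B,np.linalg.norm(A-B))
x=(B-A)/np.linalg.norm(B-A);yw=np.arctan2(x[1],x[0]);y=np.array([-x[1],x[0],0])
C=(A+B)/2-.061*y if abs(np.linalg.norm(A-B)-.112)<.02 else (A+B)/2
print("yaw",yw,"C",C,"wheel",C-.045*y,"padrel",(np.array([.5316,-.1126,0])-C)@np.c_[x,y])
yw=.29
R=np.array(ctrl.state()["tcp_rot"]);p=np.array(ctrl.state()["position"])
x=np.array([np.cos(yw),np.sin(yw),0])
tx=-x; Rt=np.c_[tx,np.cross([0,0,-1],tx),[0,0,-1]]
print(1e3*R.T@(np.array([.49,-.13,.26])-p),cv2.Rodrigues(R.T@Rt)[0].ravel())
E
```

```text
[ 0.5627 -0.0436  0.01  ] [ 0.6688 -0.0126  0.01  ] 0.11055315828564385
yaw 0.2841412623845758 C [ 0.6329 -0.0866  0.01  ] wheel [ 0.6455 -0.1298  0.01  ] padrel [-0.1045  0.0034]
[-500.3994 -518.4091  -11.8137] [-0.0003 -0.0002 -0.7108]
```

```bash
python3 -m crank '[-60,-60,-12,0,0,-0.1,40,-120,-125,-12,0,0,-0.2,40,-165,-170,-12,0,0,-0.3,0,-210,-218,-12,0,0,-0.35,0,-252,-262,-12,0,0,-0.42,0,-295,-305,-12,0,0,-0.5,0,-335,-347,-12,0,0,-0.55,0,-375,-389,-12,0,0,-0.6,0]'; python3 -m crank '[-42,-44,0,0,0,-0.05,0,-84,-86,0,0,0,-0.1,0,-125,-130,0,0,0,-0.11,0,-125,-130,0,0,0,-0.11,0,-125,-130,0,0,0,-0.11,0]'; python3 - <<'E'
from h import *
np.set_printoptions(precision=4,suppress=True)
s=ctrl.state();print(s["position"],s["tcp_rot"],s["time"],s["joint_positions"])
c=cam("wrist");cv2.imwrite("pics/w1.png",c["im"])
E
```

```text
time: 1.3
position: [0.4151, 0.076, 0.2605]
tcp_rot: [[-0.984, -0.18, 0.001], [-0.18, 0.984, 0.0], [-0.001, -0.0, -1.0]]
contact_force: [1.2, 0.0, 0.7]
finger_gap: 0.0003
grasp_force: 0.0
time: 1.92
position: [0.5605, -0.0275, 0.2601]
tcp_rot: [[-0.959, -0.285, -0.001], [-0.285, 0.959, 0.0], [0.001, 0.001, -1.0]]
contact_force: [-0.1, 0.5, -0.0]
finger_gap: 0.0004
grasp_force: 0.0
[ 0.5605 -0.0275  0.2601] [[-0.9586 -0.2849 -0.0009]
 [-0.2849  0.9586  0.0005]
 [ 0.0007  0.0007 -1.    ]] 1.925 [-0.2821 -0.0104  0.0009  1.583   0.0002 -0.571 ]
```

View pics/w1.png

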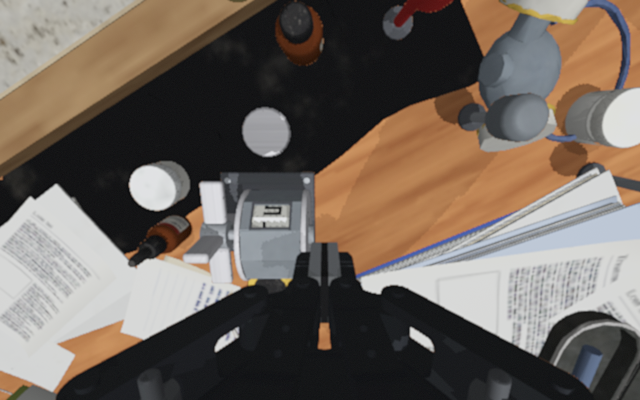

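```bash
python3 - <<'E'
from h import *
im=cv2.imread("pics/w1.png")[165:290,180:320][::-1,::-1]
cv2.imwrite("pics/w1c.png",cv2.resize(im,None,fx=4.8,fy=4.8,interpolation=2))
E
```

```text
(no output)
```

View pics/w1c.png

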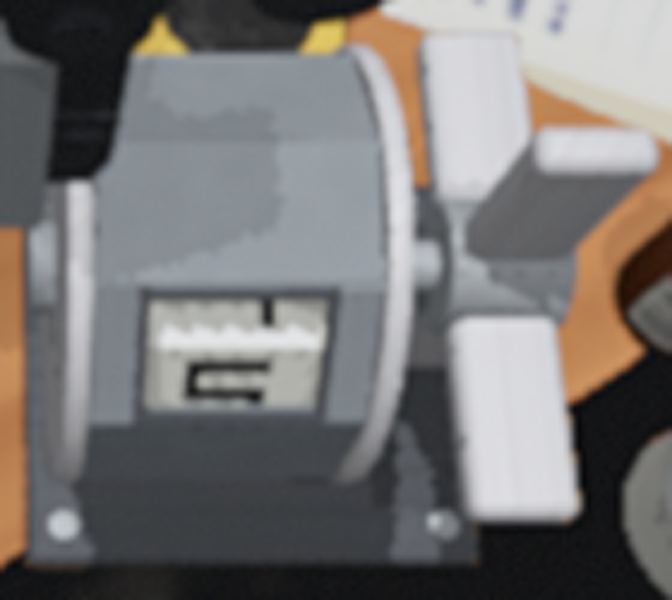

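The window shows the top of a 5 below and the foot of a 4 above. With numerals rising as the angle grows, the drum is near -90°. One spoke stands about upright, so about +90° is needed, which takes two pushes of the top towards +x.

```bash
cat >> h.py <<'E'
YAW=.284; CX=np.array([np.cos(YAW),np.sin(YAW),0]); CY=np.array([-CX[1],CX[0],0]); C0=np.array([.633,-.087,0])
def tocounter(P): d=np.array(P)-C0; return np.array([d@CX,d@CY,d[2]])
def fromc(x,y,z): return C0+x*CX+y*CY+np.array([0,0,z])
def shift(P):
    s=ctrl.state(); return 1e3*np.array(s["tcp_rot"]).T@(np.array(P)-s["position"])
E
python3 - <<'E'
from h import *
np.set_printoptions(precision=4,suppress=True)
c=cam("wrist");cr=lambda p:(319-p[0]/4.8,289-p[1]/4.8)
print("up tip",tocounter(onz(c,*cr((597,150)),.14)))
print("front tip mid",tocounter(onz(c,*cr((522,515)),.085)), "back tip",tocounter(onz(c,*cr((470,38)),.085)))
for p in[(30,563),(478,563)]: print("plate front corners",tocounter(onz(c,*cr(p),.01)))
print("window",tocounter(onz(c,*cr((237,352)),.08+.041*.707)))
print("pad",tocounter(onz(c,267,131,.01)), onz(c,267,131,.01))
print(shift(fromc(-.04,-.047,.26)))
E
```

```text
up tip [ 0.0013 -0.0409  0.14  ]
front tip mid [-0.0581 -0.0404  0.085 ] back tip [ 0.0594 -0.0402  0.085 ]
plate front corners [-0.0551  0.0638  0.01  ]
plate front corners [-0.0544 -0.0566  0.01  ]
window [-0.0293  0.0244  0.109 ]
pad [-0.1059  0.0073  0.01  ] [ 0.5293 -0.1096  0.01  ]
[ -12.1011 -125.1559    1.2243]
```

```bash
sed -i 's/C0=np.array(\[.633,-.087,0\])/C0=np.array([.633,-.087,0])+.004*CY/' h.py
python3 -m crank '[-8,-45,0,0,0,0,0,-15,-90,0,0,0,0,0,-22,-122,0,0,0,0,0,-22,-122,0,0,0,0,0,-22,-122,50,0,0,0,0,-22,-122,100,0,0,0,0,-22,-122,138,0,0,0,0,-22,-122,138,0,0,0,0]' | head -4
python3 - <<'E'
from h import *
np.set_printoptions(precision=4,suppress=True)
s=ctrl.state();print(tocounter(s["position"]),s["contact_force"])
E
python3 -m crank '[-10,0,0,0,0,0,0,-20,0,0,0,0,0,0,-28,0,0,0,0,0,0,-35,0,0,0,0,0,0,-42,0,0,0,0,0,0,-49,0,0,0,0,0,0,-55,0,0,0,0,0,0,-55,0,0,0,0,0,0]'
python3 - <<'E'
from h import *
np.set_printoptions(precision=4,suppress=True)
s=ctrl.state();print(tocounter(s["position"]),s["contact_force"])
E
```

```text
time: 3.02
position: [0.6145, -0.1359, 0.1202]
tcp_rot: [[-0.958, -0.287, -0.004], [-0.287, 0.958, 0.002], [0.003, 0.003, -1.0]]
contact_force: [-0.5, -0.2, 0.9]
[-0.0315 -0.0458  0.1202] [-0.4719 -0.1857  0.8814]
time: 4.03
position: [0.6701, -0.1223, 0.1223]
tcp_rot: [[-0.958, -0.286, 0.001], [-0.286, 0.958, 0.0], [-0.001, 0.0, -1.0]]
contact_force: [-0.4, -0.2, 0.9]
finger_gap: -0.0
grasp_force: 0.0
[ 0.0257 -0.0483  0.1223] [-0.3926 -0.1963  0.859 ]
```

```bash
python3 -m crank '[0,0,-30,0,0,0,0,0,0,-60,0,0,0,0,0,0,-60,0,0,0,0,50,0,-60,0,0,0,0,94,0,-60,0,0,0,0,94,0,-60,0,0,0,0]' | head -2
python3 - <<'E'
from h import *
np.set_printoptions(precision=4,suppress=True)
s=ctrl.state();print(tocounter(s["position"]))
c=cam("wrist");u,v=proj(c,fromc(-.02,-.01,.11));print(u,v)
x0=int(np.clip(u-90,0,460));y0=int(np.clip(v-65,0,270))
im=c["im"][y0:y0+130,x0:x0+180][::-1,::-1]
cv2.imwrite("pics/w2.png",cv2.resize(im,None,fx=4,fy=4,interpolation=2));print(x0,y0)
E
```

```text
time: 4.78
position: [0.5768, -0.1495, 0.1809]
[-0.0714 -0.0483  0.1809]
373.2646181751013 286.009255506919
283 221
```

View pics/w2.png

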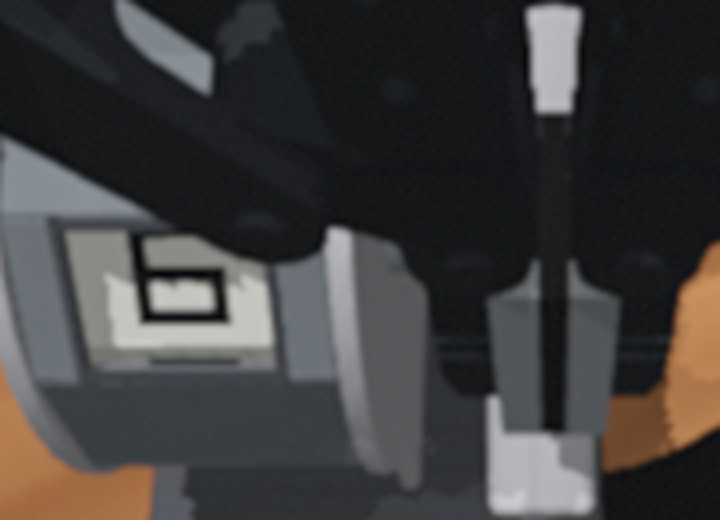

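```bash
python3 -m crank '[0,0,30,0,0,0,0,0,0,59,0,0,0,0,0,0,59,0,0,0,0,-15,0,59,0,0,0,0,-28,0,59,0,0,0,0,-36,0,59,0,0,0,0,-42,0,59,0,0,0,0,-47,0,59,0,0,0,0]' | head -2; python3 -m crank '[-3,0,0,0,0,0,0,-6,0,0,0,0,0,0,-8,0,0,0,0,0,0,-8,0,0,0,0,0,0]'|head -4
python3 - <<'E'
from h import *
np.set_printoptions(precision=4,suppress=True)
s=ctrl.state();print(tocounter(s["position"]),s["contact_force"])
E
python3 -m crank '[15,0,0,0,0,0,0,30,0,-40,0,0,0,0,40,0,-80,0,0,0,0,50,40,-110,0,0,0,0,50,90,-110,0,0,0,0,50,90,-110,0,0,0,0]' | head -2
python3 - <<'E'
from h import *
np.set_printoptions(precision=4,suppress=True)
s=ctrl.state();print(tocounter(s["position"]))
c=cam("wrist");cv2.imwrite("pics/w3full.png",c["im"]);u,v=proj(c,fromc(-.02,-.01,.11));print(u,v)
x0=int(np.clip(u-80,0,480));y0=int(np.clip(v-60,0,280))
im=c["im"][y0:y0+120,x0:x0+160][::-1,::-1]
cv2.imwrite("pics/w3.png",cv2.resize(im,None,fx=4.8,fy=4.8,interpolation=2));print(x0,y0)
print("expected window crop px",[( (x0+159-p[0])*4.8,(y0+119-p[1])*4.8) for p in [proj(c,fromc(-.029,.022,.109))]])
E
```

```text
time: 5.82
position: [0.6247, -0.1359, 0.1234]
time: 6.32
position: [0.6322, -0.1336, 0.1233]
tcp_rot: [[-0.958, -0.285, 0.0], [-0.285, 0.958, 0.0], [-0.0, 0.0, -1.0]]
contact_force: [-0.6, 0.5, 1.4]
[-0.0138 -0.0486  0.1233] [-0.6274  0.4543  1.3935]
time: 7.08
position: [0.5581, -0.0592, 0.2343]
[-0.0641  0.0437  0.2343]
265.158551197125 246.0692486081479
185 186
expected window crop px [(np.float64(212.79691037962374), np.float64(326.82155295660783))]
```

View pics/w3.png

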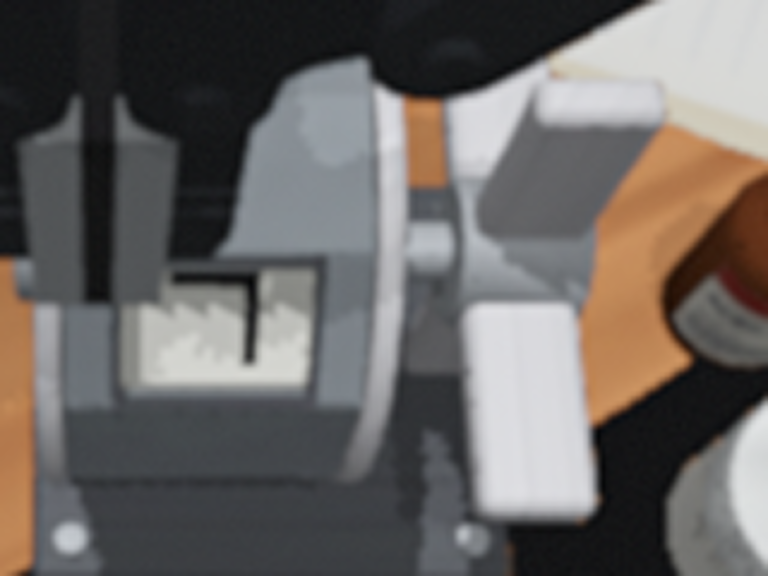

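```bash
python3 - <<'E'
from h import *
np.set_printoptions(precision=4,suppress=True)
c=cam("wrist");cr=lambda p:(185+159-p[0]/4.8,186+119-p[1]/4.8)
a=tocounter(onz(c,*cr((600,102)),.14));b=tocounter(onz(c,*cr((540,512)),.085));print(a,b,np.degrees(np.arcsin(a[0]/.06)))
print("num",tocounter(onz(c,*cr((212,319)),.109)))
for dz in(-.005,.0,.005,.01):  # front spoke tip expectations: top front edge
    print(dz,(lambda p:((344-p[0])*4.8,(305-p[1])*4.8))(proj(c,fromc(-.06,-.045,.085+dz))))
E
```

```text
[ 0.0007 -0.0459  0.14  ] [-0.0589 -0.0468  0.085 ] 0.6555394091646606
num [-0.0278  0.0206  0.109 ]
-0.005 (np.float64(524.2897227380638), np.float64(523.7874610397149))
0.0 (np.float64(531.476035519036), np.float64(517.1923315825952))
0.005 (np.float64(538.906599624565), np.float64(510.3730441804179))
0.01 (np.float64(546.5940829048667), np.float64(503.3179731059615))
```

7 stands in the window: numeral rows 273–365 against window rows 262–400, and the spoke is upright to about 1°. Next is the tall standard.

```bash
python3 -m crank '[-6,50,-26,0,0,0,85,-12,100,-26,0,0,0,85,-18,150,-26,0,0,0,85,-24,200,-26,0,0,0,85,-30,250,-26,0,0,0,85,-36,300,-26,0,0,0,85,-42,350,-26,0,0,0,85,-42,350,-26,0,0,0,85]'|head -2;  python3 -m crank '[0,0,0,0,0,0,85,0,0,0,0,0,0,85]'|head -2
python3 - <<'E'
from h import *
import pickle
c=cam("wrist");pickle.dump(c,open("v1.pkl","wb"))
print(proj(c,[.4654,.3055,.13]))
cv2.imwrite("pics/w4.png",c["im"])
E
```

```text
time: 8.18
position: [0.4987, 0.2878, 0.2586]
time: 8.43
position: [0.4996, 0.2845, 0.2591]
[357.67025634 170.00525471]
```

View pics/w4.png

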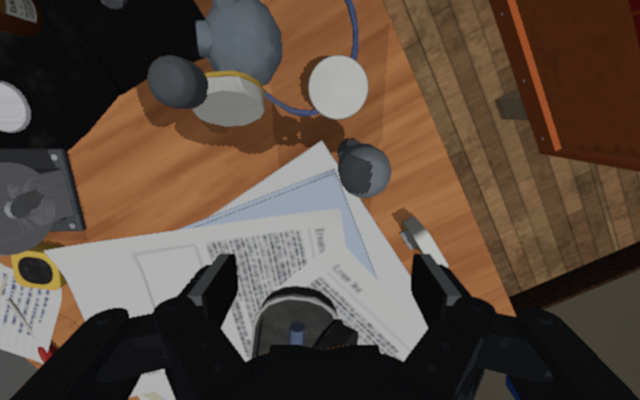

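The tall head is at (364,170), with its foot showing at (347,150). I'll take a second view 50 mm to the side.

```bash
python3 -m crank '[0,25,0,0,0,0,85,0,50,0,0,0,0,85,0,50,0,0,0,0,85,0,50,0,0,0,0,85]'|head -2
cat >> h.py <<'E'
def head(c,u,v,r=45):
    u,v=int(u),int(v);x0,y0=max(u-r,0),max(v-r,0)
    im=c["im"][y0:v+r,x0:u+r].astype(int);b,g,rr=im[...,0],im[...,1],im[...,2]
    m=((b>=rr-3)&(im.max(2)<150)).astype(np.uint8)
    m=cv2.morphologyEx(m,cv2.MORPH_OPEN,cv2.getStructuringElement(2,(25,25)))
    k=max(cv2.findContours(m,0,1)[0],key=cv2.contourArea)
    (a,bb),R=cv2.minEnclosingCircle(k); M=cv2.moments(k)
    return (x0+a,y0+bb),R,(x0+M["m10"]/M["m00"],y0+M["m01"]/M["m00"]),M["m00"]
E
python3 - <<'E'
from h import *
import pickle
np.set_printoptions(precision=4,suppress=True)
a=pickle.load(open("v1.pkl","rb"));b=cam("wrist")
q=proj(b,[.463,.3055,.13]);h1=head(a,364,170);h2=head(b,*q);print(h1,h2)
P,e=tri(a,h1[2],b,h2[2]);print(P,e)
S=cam("scene");T=cam("top");hs=head(S,271,175,20) if 0 else None
for z in(.13,):print(onz(a,*h1[2],z),onz(b,*h2[2],z),onz(T,272,240,z),onz(S,271,175,z))
E
```

```text
time: 8.98
position: [0.4851, 0.3328, 0.2593]
((360.9594612121582, 167.20270156860352), 30.377714157104492, (362.1663293606176, 168.96799340379283), 2223.5) ((304.86046600341797, 168.27906799316406), 29.102636337280273, (303.8433847592333, 169.6185912420134), 2139.0)
[0.4633 0.3086 0.1324] 0.0004284306439108576
[0.4634 0.309  0.13  ] [0.464  0.3086 0.13  ] [0.4634 0.3074 0.13  ] [0.47   0.3117 0.13  ]
```

Head at (0.4635, 0.3085, 0.132), which agrees with the given 0.130. Moving over it, going down and gripping.

```bash
python3 -m crank '[27.5,-17,0,0,0,0,85,27.5,-17,30,0,0,0,85,27.5,-17,60,0,0,0,85,27.5,-17,90,0,0,0,85,27.5,-17,115,0,0,0,85,27.5,-17,132,0,0,0,85,27.5,-17,132,0,0,0,85,27.5,-17,132,0,0,0,85]'|head -5;  python3 -m crank '[0,0,0,0,0,0,60,0,0,0,0,0,0,52,0,0,0,0,0,0,48,0,0,0,0,0,0,46,0,0,0,0,0,0,43,0,0,0,0,0,0,40,0,0,0,0,0,0,38,0,0,0,0,0,0,38]' 30
```

```text
time: 10.12
position: [0.4638, 0.3096, 0.1284]
tcp_rot: [[-0.959, -0.285, 0.001], [-0.285, 0.959, 0.001], [-0.001, 0.0, -1.0]]
contact_force: [0.4, 0.1, 0.1]
finger_gap: 0.0851
time: 11.12
position: [0.4633, 0.3096, 0.1276]
tcp_rot: [[-0.958, -0.285, 0.0], [-0.285, 0.958, 0.0], [-0.001, 0.0, -1.0]]
contact_force: [-0.5, -0.1, 4.6]
finger_gap: 0.0428
grasp_force: 30.5
```

```bash
python3 -m crank '[0,0,-8,0,0,0,38,0,0,-25,0,0,0,38,0,0,-50,0,0,0,38,0,0,-80,0,0,0,38,0,0,-108,0,0,0,38,0,0,-128,0,0,0,38,0,0,-135,0,0,0,38,0,0,-135,0,0,0,38]' 40; python3 -m crank '[2,-15,0,0,0,0,38,6,-45,0,0,0,0,38,12,-85,0,0,0,0,38,18,-125,0,0,0,0,38,24,-165,0,0,0,0,38,30,-205,0,0,0,0,38,36,-245,0,0,0,0,38,42,-285,0,0,0,0,38]' |head -2; python3 -m crank '[4,-30,0,0,0,0,38,6,-50,0,0,0,0,38,8,-62,0,0,0,0,38,8,-66,0,0,0,0,38,8,-66,0,0,0,0,38,8,-66,0,0,0,0,38]'
python3 - <<'E'
from h import *
np.set_printoptions(precision=4,suppress=True)
c=cam("wrist");cv2.imwrite("pics/w5.png",c["im"]);print(proj(c,[.53,-.111,.01]))
E
```

```text
time: 12.12
position: [0.4633, 0.3096, 0.2626]
tcp_rot: [[-0.958, -0.285, 0.001], [-0.285, 0.958, 0.0], [-0.001, 0.0, -1.0]]
contact_force: [0.4, -0.0, -2.4]
finger_gap: 0.0418
grasp_force: 40.9
time: 13.12
position: [0.5036, 0.0224, 0.2614]
time: 13.88
position: [0.5153, -0.0404, 0.2623]
tcp_rot: [[-0.958, -0.286, 0.0], [-0.286, 0.958, 0.0], [-0.0, 0.0, -1.0]]
contact_force: [-0.7, 0.1, -1.4]
finger_gap: 0.0421
grasp_force: 41.1
[267.9715 168.5893]
```

View pics/w5.png

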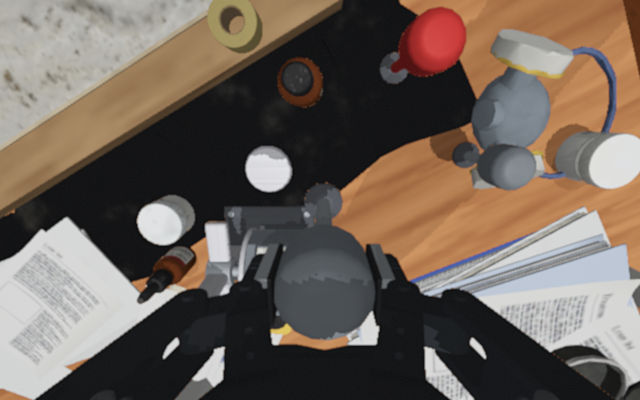

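```bash
python3 - <<'E'
from h import *
import pickle
np.set_printoptions(precision=4,suppress=True)
c=cam("wrist");im=c["im"].astype(int);p=np.array(ctrl.state()["position"])
m=((im.min(2)>140)).astype(np.uint8);m[:,:235]=0;m[:,300:]=0;m[:138]=0;m[200:]=0
k=max(cv2.findContours(m,0,1)[0],key=cv2.contourArea);e=cv2.fitEllipse(k);print(e)
W=onz(c,*e[0],.01);print("pad wrist",W)
T=cam("top");S=cam("scene")
def pad(c,u,v):
    im=c["im"].astype(int);m=np.zeros(im.shape[:2],np.uint8);m[v-16:v+16,u-16:u+16]=(im.min(2)>120)[v-16:v+16,u-16:u+16]
    k=max(cv2.findContours(m,0,1)[0],key=cv2.contourArea);e=cv2.fitEllipse(k);return e
t=pad(T,419,215);s=pad(S,366,303);print(t,s)
P2,er=tri(T,t[0],S,s[0]);print("tri top/scene",P2,er,"top@.01",onz(T,*t[0],.01)); print("tri wrist/scene",tri(c,e[0],S,s[0]),"tri wrist/top",tri(c,e[0],T,t[0]))
# foot rim: top disk ~ z foot+0.006
for z in(.0,.006): print("foot expected px",proj(c,[p[0],p[1],p[2]-.1276+z]))
x0,y0=295,175
cv2.imwrite("pics/w5c.png",cv2.resize(c["im"][170:235,290:360],None,fx=8,fy=8,interpolation=2))
E
```

```text
((267.8147277832031, 169.4741973876953), (41.571685791015625, 45.255672454833984), 121.38386535644531)
pad wrist [ 0.5312 -0.111   0.01  ]Traceback (most recent call last):
  File "<stdin>", line 12, in <module>
  File "<stdin>", line 11, in pad
cv2.error: OpenCV(4.12.0) /io/opencv/modules/imgproc/src/shapedescr.cpp:361: error: (-201:Incorrect size of input array) There should be at least 5 points to fit the ellipse in function 'fitEllipseNoDirect'
```

```bash
python3 - <<'E'
from h import *
np.set_printoptions(precision=1,suppress=True)
c=cam("wrist");im=c["im"].astype(int);p=np.array(ctrl.state()["position"])
a=np.linspace(0,2*np.pi,72)
for z in(.0,.006):
    q=np.array([proj(c,[p[0]+.017*np.cos(t),p[1]+.017*np.sin(t),p[2]-.1276+z]) for t in a]);print("expected rim u",q[:,0].min(),q[:,0].max(),"v top",q[:,1].min(),q[:,1].max())
roi=im[176:222,296:350];V=roi.max(2);sp=roi[...,2]-roi[...,0]
for r in range(0,46,3): print(176+r,"".join("#" if (v>55 and abs(s)<25) else ("o" if s>=25 else ".") for v,s in zip(V[r],sp[r])))
E
```

```text
expected rim u 304.3335691009873 342.37596796362686 v top 181.3432706649698 217.89978646463211
expected rim u 303.8936376600555 342.77927366139915 v top 182.86476876107008 220.16001417242106
176 ......................................................
179 ......................................................
182 .............................ooo......................
185 ....................#############.#...............oooo
188 ...............##########################.....oooooooo
191 ...........o###############################ooooooooooo
194 ..........##################################oooooooooo
197 ........o####################################ooooooooo
200 ........######################################oooooooo
203 .........#####################################oooooooo
206 ......#######################################ooooooooo
209 #############################################ooooooooo
212 ###########################################ooooooooooo
215 ########################################oooooooooooooo
218 ######.#############################oooooooooooooooooo
221 #####...###########################ooooooooooooooooooo
```

```bash
python3 -m crank '[1,-15,0,0,0,0,38,3,-40,0,0,0,0,38,5,-62,0,0,0,0,38,5.5,-72.5,0,0,0,0,38,5.5,-72.5,25,0,0,0,38,5.5,-72.5,55,0,0,0,38,5.5,-72.5,80,0,0,0,38,5.5,-72.5,100,0,0,0,38]'|head -2; python3 -m crank '[0,0,12,0,0,0,38,0,0,18,0,0,0,38,0,0,21,0,0,0,38,0,0,21,0,0,0,38,0,0,21,0,0,0,38]'
python3 - <<'E'
from h import *
S=cam("scene");T=cam("top");import pickle;pickle.dump((S,T),open("v5.pkl","wb"))
E
```

```text
time: 15.12
position: [0.5305, -0.1122, 0.1611]
time: 15.75
position: [0.5311, -0.1123, 0.1419]
tcp_rot: [[-0.958, -0.285, 0.001], [-0.285, 0.958, -0.0], [-0.001, -0.001, -1.0]]
contact_force: [-0.1, -0.7, -0.7]
finger_gap: 0.0422
grasp_force: 41.1
```

```bash
python3 -m crank '[0,0,1.5,0,0,0,38,0,0,3,0,0,0,38,0,0,3,0,0,0,38,0,0,3,0,0,0,38]'|grep -E 'pos|con'; python3 -m crank '[0,0,0.7,0,0,0,38,0,0,0.7,0,0,0,38,0,0,0.7,0,0,0,38]'|grep -E 'pos|con';python3 -m crank '[0,0,0.7,0,0,0,38,0,0,0.7,0,0,0,38,0,0,0.7,0,0,0,38]'|grep -E 'pos|con'
```

```text
position: [0.5307, -0.1122, 0.1382]
contact_force: [-0.3, -0.3, -2.8]
position: [0.5308, -0.1122, 0.1377]
contact_force: [-0.0, 0.3, -1.2]
position: [0.5311, -0.1123, 0.1376]
contact_force: [-0.6, 0.5, 6.2]
```

Touch-down is felt (contact force rises to 6 N at z = 0.1376, which fits the 10 mm pad). Releasing.

```bash
python3 -m crank '[0,0,-0.3,0,0,0,42,0,0,-0.3,0,0,0,44,0,0,-0.3,0,0,0,48,0,0,-0.3,0,0,0,56,0,0,-0.3,0,0,0,70,0,0,-0.3,0,0,0,80,0,0,-0.3,0,0,0,80,0,0,-0.3,0,0,0,80]' 20|grep -E 'pos|con|gap'; python3 -m crank '[0,0,-10,0,0,0,80,0,0,-30,0,0,0,80,0,0,-60,0,0,0,80,0,0,-95,0,0,0,80,0,0,-110,0,0,0,80,0,50,-120,0,0,0,80,0,90,-120,0,0,0,80,0,90,-120,0,0,0,80]'|grep -E 'time|pos|con'
python3 - <<'E'
from h import *
np.set_printoptions(precision=4,suppress=True)
c=cam("wrist");S=cam("scene")
q=proj(c,[.531,-.112,.14]);h=head(c,*q);print(q,h,onz(c,*h[2],.14))
qs=proj(S,[.531,-.112,.14]);print(qs);im=S["im"].astype(int)
x0,y0=int(qs[0]-20),int(qs[1]-20)
for r in range(0,75,2):
    row=im[y0+r,x0:x0+45];print(y0+r,"".join("W" if v.min()>165 else "o" if v[2]-v[0]>25 else "." if v.max()<55 else "#" for v in row))
p=proj(S,[.531,-.112,.01]);print(x0,p)
cv2.imwrite("pics/w6.png",c["im"])
E
```

```text
position: [0.5308, -0.1122, 0.1372]
contact_force: [1.2, -0.9, -0.3]
finger_gap: 0.0798
time: 19.1
position: [0.5046, -0.0239, 0.2578]
contact_force: [0.5, -0.3, -0.1]
[216.7426 202.9781] ((229.19918823242188, 215.19918823242188), 43.559024810791016, (231.2297161936561, 212.48491930996104), 2995.0) [ 0.5359 -0.0983  0.14  ]
[369.3969 274.9675]
254 ooooooooooooooooooooo#########WW#############
256 oooooooooooooooooooo#########WWWWW###########
258 ooooooooooooooooooo#########WWWWWWWW#########
260 ooooooooooooooooooo##########WWWWWW###W######
262 oooooooooooooooooo#############WWW##WWW#####W
264 oooooooooooooooooo###############WWWW######W#
266 oooooooooooooooo##########################W##
268 oooooooooooooo###########################W###
270 oooooooooooooo###############################
272 ooooooooooooo################################
274 ooooooooooooo################################
276 ...oooooooooo################################
278 ............####################..###########
280 .............##################.....#########
282 .............o###################......######
284 
[... 469 characters left out ...]
######WWW#...............#
304 ......#WWWW##############WWWW#...............
306 ......##WWWW############WWWW#................
308 .......####WWWW#########WWW##................
310 .........####WW############..................
312 ...........##############....................
314 ...............#######.......................
316 .............................................
318 .............................................
320 .............................................
322 .............................................
324 .............................................
326 .............................................
328 .............................................
349 [365.5129 302.5997]
```

```bash
python3 - <<'E'
from h import *
np.set_printoptions(precision=4,suppress=True)
A=cam("scene")["im"].astype(int)
c=cam("wrist");im=c["im"].astype(int);p=proj(c,[.531,-.1115,.01]);print(p,proj(c,[.531,-.112,.13]))
x0,y0=int(p[0]-35),int(p[1]-30)
for r in range(0,60,3):
    print(y0+r,"".join("W" if v.min()>140 else "o" if v[2]-v[0]>25 else "." if v.max()<55 else "#" for v in im[y0+r,x0:x0+70]))
print(x0)
for i in range(8): ctrl.read_camera("top")
B=cam("scene")["im"].astype(int);print("moved px",(np.abs(A-B).max(2)>40)[240:320,340:440].sum())
E
```

```text
[254.2121 174.407 ] [223.2773 200.4673]
144 ......................................................................
147 ......................................................................
150 ......................................................................
153 ........................########WWWW###########.......................
156 ....................###WWWWWWWWWWWWWWWWWWWWWWWWWW###..................
159 .................###WWWWWWWWWWWWWWWWWWWWWWWWWWWWWWWW###...............
162 ...............##WWWWWWWWWWWWWWWWWWWWWWWWWWWWWWWWWWWWWW##.............
165 ..............##WWWWWWWW##################WWWWWWWWWWWWWWW#............
168 .............##WWWWWW########################WWWWWWWWWWWWW##..........
171 .............##WWWWW##########################WWWWWWWWWWWW##..........
174 .............#WWWWWW###########################WWWWWWWWWWWW##.........
177 o##...###oo..#WWWWWWW##########################WWWWWWWWWWWW##.........
180 ###############WWWWW##########################WWWWWWWWWWWWW##.........
183 ############################################WWWWWWWWWWWWWW#...........
186 #########################################WWWWWWWWWWWWWWW##............
189 ##########################WWWWWWWWWWWWWWWWWWWWWWWWWWWW##..............
192 ##########################WWWWWWWWWWWWWWWWWWWWWWWWW##.................
195 ##############################WWWWWWWWWWWWWWW###......................
198 #############################.........................................
201 #############################.........................................
219
moved px 0
```

The foot sits about 1–2 mm from the pad's middle, and nothing is moving. Handing in.

```bash
python3 -c "
from station import ctrl
print(ctrl.job_done())"
```

```text
the job is handed in; nothing more can be done
None
```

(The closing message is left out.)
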